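# Fit a keyed filter cell on the gas purifier port and hold it home

### The arm

A 6-joint arm with a two-finger parallel gripper is mounted at the origin on the work surface. World frame = base frame: x ahead of the robot, y to its left, z up, the work surface at z = 0. Lengths are in m, angles in rad, forces in N, time in s.
With the tool pointing down it reaches from about 0.325 to 1 m from the base axis. Payload 5.1 kg.
Tool frame: the origin (TCP) lies between the finger pads; the fingertips stand 8 mm ahead of it and the grasp point (between the pads) lies 11 mm behind it; z points along the fingers, y is the line along which they close (so a half turn about z gives the same grasp; the last joint's range is limited). The gripper opens to 85 mm and grips with 20 to 120 N. Pads are 22 mm wide; open, the fingers measure 114 mm over their backs; the gripper's body (76 mm by 85 mm) begins 54 mm behind the grasp point. The pads swing forward as they close: fully open they stand 13 mm farther back than shut.
Start: joints at [-1.226, 0.124, 1.65, -0, 1.367, -0.083], TCP at [0.27, -0.591, 0.239] pointing down, gripper open.
Joint ranges: [-2.61, 2.61], [-1.02, 2.33], [0.03, 2.71], [-1.35, 4.49], [0.32, 2.68], [-2.91, 2.91]. Speed limits (rad/s): [2.57, 2.57, 3.14, 3.14, 3.14, 3.14].

### API

Orientations are given as a 3x3 rotation matrix whose columns are the frame's x, y, z axes.
In Python, from station import arm gives the robot as it stands.
- The arm moves only by the tool arm_command, never from a script. Its argument "deltas" is a list that holds one entry, the list of rows, each a list of 7 numbers: the finger opening in mm, from 0 to 85.4, then the shift along the tool's x, y, z in units of 25 mm (1.0 is 25 mm), then the turn, a rotation vector about the tool's x, y, z in units of 5 degrees (1.0 is 5 degrees). A call has 1 to 20 rows; each row is the pose to reach, as a shift and turn from the pose commanded when the call began, along the tool's axes at that moment; what a row does not reach only later rows make up. A row lasts 1/12 s, in which the tool goes at most 41.7 mm and 7.16 degrees, less where a joint would pass 70% of its speed; a pose out of reach is approached as far as the arm can. A call with a gripper value outside its range is refused whole. The fingers move at their own pace and stop on an object; the grip force is fixed at half the most. Time passes only in rows, so rows that repeat a pose let the fingers close. It gives the time, the measured TCP pose, the force, the opening and the grip force at its end, in the units of the state.
- arm.observe(): the state, without advancing time (a new reading comes with each control period).
- arm.read_camera(name): name is "scene" or "top"; returns the picture (384x512x3 uint8, red, green, blue); there is no depth.
- arm.calibration(name): a dict with "K" (3x3 intrinsics, pixels), "rvec" (rotation vector, rad) and "tvec" (3), from world to camera coordinates, as OpenCV has them. Camera axes: x right, y down, z forward; pixel columns grow to the right and rows downward; lengths in m; the calibration is good to about 2 mm. A picture is of the moment at which its call begins. calibration takes no time and is no camera call.
- arm.hand_in(): hands the job in; it is judged then, once.
The state is a dict: "time_s": time; "joint_pos": joint angles; "qvel": joint speeds; "joint_efforts": joint torques, N m; "position": TCP position; "eef_rot": TCP orientation; "wrist_force": force on the tool from outside, world axes, zero at the start; "moment": the same for the moment, N m; "opening": finger opening in m; "grip_force": force on a finger pad.
Only numpy, scipy, OpenCV 4.12 (cv2) and the standard library are available. Lean on these libraries where they do the work, as an engineer would, in place of code of your own. Each camera call takes 0.05 s, during which the arm holds its last target. There are 200 camera calls.

### The job

Take the fresh filter cell (green band) out of the tray, set it upright over the port on the white gas purifier block and turn it by its knurled collar until its hidden keyways drop over the port's pins. Then push it down fully home against the port's spring and finish while still holding it there with the gripper. Leave the used cells (orange bands) and the other things on the bench where they are.

Things in the scene. Friction and masses are not known exactly. Their poses are not given: they have to be found in the camera images.
- cell: Fresh filter cell, loose, upright in the tray, 0.18 to 0.35 kg, 76 mm high, GREEN band and dot. Origin: centre of its underside; z up its axis; yaw arbitrary. From below: aluminium skirt 53 mm across (0-25 mm), dark grey knurled collar 56 mm across (25-52), white canister 47 mm across (52-76). Open below: round bore 31 mm across, 25 mm deep.
- collar (a point): Point on the cell's axis at the height to grip its knurled collar, 40 mm above its underside. Inside the skirt, unseen, are four keyways 90 degrees apart, at an angle to the cell's axes that is not told: each 8.5 mm wide, 7 mm deep radially, 12 mm high from the underside.
- port (a point): Centre of the port's round steel seat (68 mm across) on the purifier block, 49 mm above the table; z up. A spigot 27 mm across, 17 mm high stands on it, with two pins on either side of it (5 mm thick, to 20.5 mm from the axis, tops 9.5 mm above this point) whose direction varies and does not follow this pose. Fully home, the cell's underside lies on the seat, at this point.
- plunger (a joint): Brass spring plunger, 17 mm across, on the port's axis: 0 free (top 32 mm above the seat), grows downward, m; 0.007 with the cell fully home. Spring 5 N at 0, 9 N at 0.007: let go, the cell rises about 7 mm. With no keyway at the pins the cell rests on them, underside 9.5 mm over the seat; within a quarter turn either way, pressed lightly, keyways drop over them (play about 0.1 rad each way).
- block: Gas purifier block, fixed, white with a blue foot: 170 (x) x 150 (y) x 45 mm high. Origin: centre of its underside; the port lies over it. Small gauge on one corner (7 mm high), brass fittings on its +x side.
- tray: Blue tray, fixed, 100 (x) x 275 (y) x 12 mm high, 4 mm walls, floor 4 mm above the table. Origin: centre of its underside. The three cells stand in one row along its y axis, 85 mm apart; there is room for the fingers on a cell's sides towards the tray's x and -x.
- spent_a: Used filter cell, same shape as the fresh one, but ORANGE band and dot; loose in the tray; leave it. Origin: centre of its underside.
- spent_b: Second used filter cell, as spent_a; leave it.
- jar: Amber sample jar with black cap, 50 mm across, 75 mm high, loose; leave it. Origin: centre of its underside.
- spanner: Steel spanner lying flat on the bench, loose; leave it.
- mouse: Grey computer mouse, 100 x 58 x 26 mm, on its black pad; loose; leave it. Origin: centre of its underside.
- cap: Red plastic cap, 36 mm across, 14 mm high, loose; leave it. Origin: centre of its underside.

How it is judged:
On the way:
1. the fresh cell is lifted clear of the tray by the fingers (z of cell in the frame of tray above 0.03 m and contact force between the fingers and cell above 0.5 N), for 0.1 s.
At the end, for the whole second after the job is handed in: The fresh cell sits on the port with its keyways over the pins: its underside within 2 mm of the seat, within 4 mm of the port's axis, upright within 0.07 rad, the spring plunger pressed more than 5 mm, at rest, and the fingers still holding or pressing it (more than 2 N) (horizontal distance between cell and port below 0.004 m and z of cell in the frame of port below 0.002 m and angle between cell's own z axis and vertical below 0.07 rad and value of joint plunger above 0.005 m and contact force between the fingers and cell above 2 N and linear speed of cell below 0.01 m/s); the arm keeps its last pose, push and grip.
It fails at once if a used cell was moved by more than 20 mm (distance of any of spent_a, spent_b from where it was at the start of the episode above 0.02 m).
It fails at once if the jar, spanner, mouse or cap was moved by more than 20 mm (distance of any of jar, spanner, mouse, cap from where it was at the start of the episode above 0.02 m).
It also fails if it takes over 48 s, if anything falls off the work surface, if the arm or the gripper's body presses on something with over 40 N, if the wrist force passes 120 N, or if a joint passes its speed limit or range.

## Working session

There is one attempt and no reset: what is moved stays moved. The work goes in short steps, Python scripts to look and compute and a tool call to move; the robot and the scene stay as the last step left them, time stands still between calls to the robot, and variables do not carry over. Pictures are saved under pics/ and viewed, at most 10 in all, crops included, and the job is handed in when it is done.

Besides the shell and the picture viewer there is one more tool, called after "Emit:" in YAML: its name, and indented under it one key for each argument. arm_command: Moves the arm, as the interface text tells. Its arguments: {"type":"object","properties":{"deltas":{"type":"array"}},"required":["deltas"]}

```bash
mkdir -p pics
python3 - <<'E'
from station import arm
import cv2,numpy as np
for n in("scene","top"):
    im=arm.read_camera(n); cv2.imwrite(f"pics/{n}0.png",cv2.resize(im[:,:,::-1],(800,600),interpolation=cv2.INTER_CUBIC))
    np.save(f"{n}.npy",im)
    c=arm.calibration(n);R=cv2.Rodrigues(np.array(c['rvec'],float))[0];print(n,np.round(c['K'],1).tolist(),np.round(-R.T@np.array(c['tvec']).ravel(),3),R[2].round(2))
s=arm.observe();print(s['time_s'],s['position'],s['eef_rot'],s['opening'],s['wrist_force'])
E
```

```text
scene [[356.7, 0.0, 257.9], [0.0, 356.7, 189.0], [0.0, 0.0, 1.0]] [1.055 0.324 0.792] [-0.47 -0.4  -0.79]
top [[457.1, 0.0, 258.1], [0.0, 457.1, 190.2], [0.0, 0.0, 1.0]] [ 0.508 -0.08   1.254] [ 0.09  0.02 -1.  ]
0.1 [ 0.26944846 -0.59091667  0.23815854] [[ 9.09884330e-01  4.14861530e-01 -6.45267664e-04]
 [ 4.14861998e-01 -9.09882528e-01  1.81895056e-03]
 [ 1.67494837e-04 -1.92273164e-03 -9.99998138e-01]] 0.08529259816705351 [-0.61363556 -0.61284983 -0.69519705]
```

View pics/scene0.png

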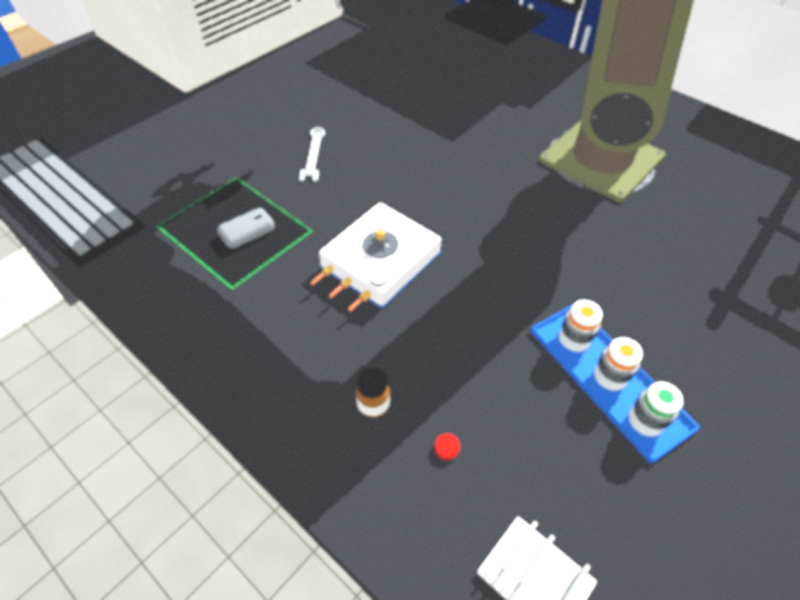

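View pics/top0.png

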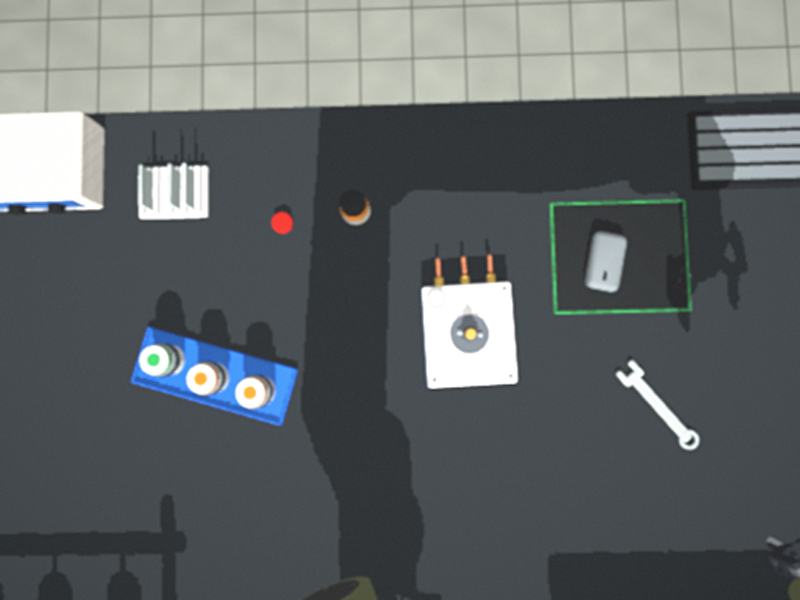

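Scene: green cell dot near (666,397), orange ones at (626,351) and (588,312), port plunger near (380,235). Top: green dot (153,360), oranges (200,379) and (250,393), plunger (471,334). I'll enlarge the port and the cells for exact pixels.

Run:
```python
import numpy as np,cv2
def crop(n,x,y,w,h,s): return cv2.resize(np.load(n+'.npy')[y:y+h,x:x+w,::-1],(w*s,h*s),interpolation=cv2.INTER_CUBIC)
# original px
a=crop('top',276,190,50,37,8);b=crop('top',80,205,50,37,8)
c=crop('scene',218,138,50,37,8);d=crop('scene',400,240,50,37,8)
cv2.imwrite('pics/crops.png',np.vstack([np.hstack([a,b]),np.hstack([c,d])]))
```

```text
(no output)
```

View pics/crops.png

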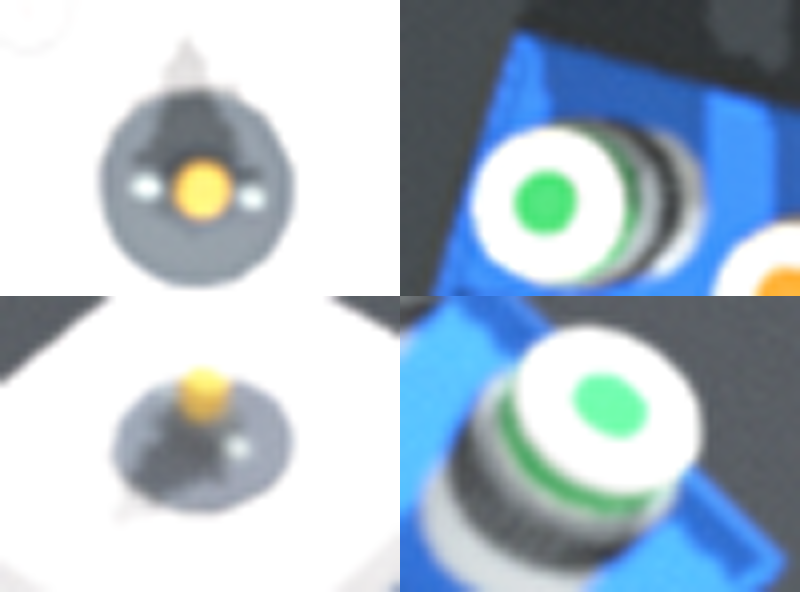

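Top crops: seat centre (197,187), plunger top (203,190), pins (146,187) and (251,198), green dot (146,203) in its tile. Scene crops: seat centre (203,147), plunger top (204,84), green dot (211,109).

```bash
cat > h.py <<'E'
from station import arm
import numpy as np,cv2
def ray(n,uv):
    c=arm.calibration(n);R=cv2.Rodrigues(np.array(c['rvec'],float))[0];t=np.array(c['tvec'],float).ravel()
    d=np.linalg.solve(np.array(c['K']),[*uv,1.]);d=R.T@d;return -R.T@t,d/np.linalg.norm(d)
def tri(a,b):
    A=[];y=[];P=[]
    for n,uv in(('top',a),('scene',b)):
        o,d=ray(n,uv);M=np.eye(3)-np.outer(d,d);A.append(M);y.append(M@o);P.append((o,d))
    p=np.linalg.lstsq(np.vstack(A),np.hstack(y),rcond=None)[0]
    return p.round(4),[round(float(np.linalg.norm(np.cross(p-o,d))),4) for o,d in P]
def plane(n,uv,z):
    o,d=ray(n,uv);return (o+d*(z-o[2])/d[2]).round(4)
def cr(x,y,u,v):return((u+.5)/8-.5+x,(v+.5)/8-.5+y)
def full(u,v):return((u+.5)*.64-.5,(v+.5)*.64-.5)
E
python3 - <<'E'
from h import *
print('green',tri(cr(80,205,146,203),cr(400,240,211,109)))
print('green z.08',plane('top',cr(80,205,146,203),.08),plane('scene',cr(400,240,211,109),.08))
print('or1',tri(full(200,379),full(626,351)),'or2',tri(full(250,393),full(588,312)))
print('seat',tri(cr(276,190,197,187),cr(218,138,203,147)),plane('top',cr(276,190,197,187),.049),plane('scene',cr(218,138,203,147),.049))
print('plunger',tri(cr(276,190,203,190),cr(218,138,204,84)),plane('top',cr(276,190,203,190),.081))
p=[plane('top',cr(276,190,*q),.0585) for q in((146,187),(251,198))];print('pins',p,np.degrees(np.arctan2(*(p[1]-p[0])[1::-1])))
t=[plane('top',full(*q),.012) for q in((148,327),(298,370),(282,425),(132,382))];print('tray',t)
for a,b in((0,1),(3,2),(3,0),(2,1)):d=t[b]-t[a];print(np.degrees(np.arctan2(d[1],d[0])),np.linalg.norm(d))
print('jar',plane('top',full(352,205),.075),'cap',plane('top',full(282,222),.014))
E
```

```text
green (array([0.5199, 0.3648, 0.08  ]), [0.0001, 0.0001])
green z.08 [0.52   0.3647 0.08  ] [0.5198 0.3649 0.08  ]
or1 (array([0.4866, 0.2867, 0.0772]), [0.0006, 0.0006]) or2 (array([0.4613, 0.2051, 0.0771]), [0.0008, 0.0008])
seat (array([ 0.5537, -0.1609,  0.0458]), [0.0004, 0.0004]) [ 0.5533 -0.1604  0.049 ] [ 0.5561 -0.1592  0.049 ]
plunger (array([ 0.5517, -0.161 ,  0.0761]), [0.0007, 0.0007]) [ 0.5511 -0.1601  0.081 ]
pins [array([ 0.5533, -0.1431,  0.0585]), array([ 0.549 , -0.1772,  0.0585])] -97.18704712168493
tray [array([0.5779, 0.4   , 0.012 ]), array([0.4971, 0.1361, 0.012 ]), array([0.4032, 0.1646, 0.012 ]), array([0.4824, 0.4272, 0.012 ])]
-107.0233614145352 0.27599248178166014
-106.78327905079811 0.2742834300500124
-15.8978409696546 0.09929798588088277
-16.883798083174 0.0981298119839226
jar [0.7717 0.0317 0.075 ] cap [0.7582 0.162  0.014 ]
```

Emit:
arm_command:
  deltas:
    - [[85,12.5,-15.3,0,0,0,-4.9],[85,12.5,-15.3,0,0,0,-4.9],[85,12.5,-15.3,0,0,0,-4.9],[85,12.5,-15.3,0,0,0,-4.9],[85,12.5,-15.3,0,0,0,-4.9],[85,12.5,-15.3,0,0,0,-4.9],[85,12.5,-15.3,0,0,0,-4.9],[85,12.5,-15.3,0,0,0,-4.9],[85,12.5,-15.3,0,0,0,-4.9],[85,12.5,-15.3,0,0,0,-4.9],[85,12.5,-15.3,0,0,0,-4.9],[85,12.5,-15.3,0,0,0,-4.9],[85,25,-30.6,0,0,0,-9.7],[85,25,-30.6,0,0,0,-9.7],[85,25,-30.6,0,0,0,-9.7],[85,25,-30.6,0,0,0,-9.7],[85,25,-30.6,0,0,0,-9.7],[85,25,-30.6,0,0,0,-9.7],[85,25,-30.6,0,0,0,-9.7],[85,25,-30.6,0,0,0,-9.7]]

```text
time_s: 1.77
position: [0.4798, 0.2109, 0.2389]
eef_rot: [[0.292, 0.957, -0.0], [0.957, -0.292, -0.0], [-0.0, -0.0, -1.0]]
wrist_force: [1.1, -0.3, 0.2]
opening: 0.0852
grip_force: 0.0
```

```bash
cat >> h.py <<'E'
def goto(p,yaw):  # deltas from measured pose to TCP p (tool down), tool-y angle yaw deg
    s=arm.observe();R=np.array(s['eef_rot']);P=np.array(s['position'])
    a=np.radians(yaw);y=np.array([np.cos(a),np.sin(a),0]);z=np.array([0,0,-1.]);T=np.c_[np.cross(y,z),y,z]
    rv=cv2.Rodrigues(R.T@T)[0].ravel()
    print('t',round(s['time_s'],2),'pos',P.round(4),'yaw',np.degrees(np.arctan2(R[1,1],R[0,1])).round(2),'tilt',R[:2,2].round(4),'shift',(R.T@(np.array(p)-P)/.025).round(2),'turn',(np.degrees(rv)/5).round(2),'F',np.round(s['wrist_force'],1),'open',round(s['opening'],4),'grip',round(s['grip_force'],1))
E
python3 -c "
from h import *
goto([.52,.365,.238],-16.9)"
```

```text
t 1.77 pos [0.4798 0.2109 0.2389] yaw -16.95 tilt [-0.0004 -0.0003] shift [ 6.37 -0.26  0.03] turn [-0.    0.   -0.01] F [ 1.1 -0.3  0.2] open 0.0852 grip 0.0
```

Emit:
arm_command:
  deltas:
    - [[85,6.4,-0.3,0,0,0,0],[85,6.4,-0.3,0,0,0,0],[85,6.4,-0.3,0,0,0,0],[85,6.4,-0.3,0,0,0,0],[85,6.4,-0.3,2.5,0,0,0],[85,6.4,-0.3,2.5,0,0,0],[85,6.4,-0.3,2.5,0,0,0],[85,6.4,-0.3,2.5,0,0,0],[85,6.4,-0.3,2.5,0,0,0]]

```text
time_s: 2.52
position: [0.5203, 0.3639, 0.1782]
eef_rot: [[0.293, 0.956, 0.001], [0.956, -0.293, 0.001], [0.001, 0.001, -1.0]]
wrist_force: [-0.1, 0.5, 0.2]
opening: 0.0851
grip_force: 0.0
```

```bash
python3 -c "
from h import *
goto([.52,.365,.033],-16.9)"
```

```text
t 2.52 pos [0.5203 0.3639 0.1782] yaw -17.01 tilt [0.0015 0.0009] shift [ 0.03 -0.03  5.81] turn [ 0.01 -0.01 -0.02] F [-0.1  0.5  0.2] open 0.0851 grip 0.0
```

Descend with fingers open, then close.

Emit:
arm_command:
  deltas:
    - [[85,0,0,1.5,0,0,0],[85,0,0,3,0,0,0],[85,0,0,4,0,0,0],[85,0,0,5,0,0,0],[85,0,0,5.8,0,0,0],[85,0,0,5.8,0,0,0],[85,0,0,5.8,0,0,0],[50,0,0,5.8,0,0,0],[50,0,0,5.8,0,0,0],[50,0,0,5.8,0,0,0],[50,0,0,5.8,0,0,0],[50,0,0,5.8,0,0,0],[50,0,0,5.8,0,0,0],[50,0,0,5.8,0,0,0],[50,0,0,5.8,0,0,0],[50,0,0,5.8,0,0,0]]

```text
time_s: 3.85
position: [0.5216, 0.365, 0.0353]
eef_rot: [[0.292, 0.956, 0.004], [0.956, -0.292, 0.003], [0.004, 0.003, -1.0]]
wrist_force: [-0.4, -0.7, 6.1]
opening: 0.0543
grip_force: 64.2
```

```bash
python3 -c "
from h import *
goto([.52,.365,.033],-16.9)"
```

```text
t 3.85 pos [0.5216 0.365  0.0353] yaw -16.99 tilt [0.0045 0.0028] shift [-0.02 -0.06  0.09] turn [ 0.04 -0.05 -0.02] F [-0.4 -0.7  6.1] open 0.0543 grip 64.2
```

Emit:
arm_command:
  deltas:
    - [[50,0,0,-0.5,0,0,0],[50,0,0,-1.2,0,0,0],[50,0,0,-2,0,0,0],[50,0,0,-3,0,0,0],[50,0,0,-4,0,0,0],[50,0,0,-5,0,0,0],[50,0,0,-5,0,0,0],[50,0,0,-5,0,0,0]]

```text
time_s: 4.52
position: [0.5206, 0.3644, 0.1595]
eef_rot: [[0.292, 0.956, 0.004], [0.956, -0.292, 0.002], [0.003, 0.003, -1.0]]
wrist_force: [-0.5, 0.1, -3.2]
opening: 0.0544
grip_force: 63.7
```

```bash
python3 -c "
from h import *
goto([.553,-.1605,.16],-16.9)"
```

```text
t 4.52 pos [0.5206 0.3644 0.1595] yaw -16.98 tilt [0.0039 0.0023] shift [-19.7    7.37  -0.06] turn [ 0.04 -0.04 -0.02] F [-0.5  0.1 -3.2] open 0.0544 grip 63.7
```

Emit:
arm_command:
  deltas:
    - [[50,-1,0.4,0,0,0,0],[50,-2.2,0.8,0,0,0,0],[50,-3.6,1.3,0,0,0,0],[50,-5.1,1.9,0,0,0,0],[50,-6.6,2.5,0,0,0,0],[50,-8.1,3,0,0,0,0],[50,-9.6,3.6,0,0,0,0],[50,-11.1,4.2,0,0,0,0],[50,-12.6,4.7,0,0,0,0],[50,-14.1,5.3,0,0,0,0],[50,-15.6,5.8,0,0,0,0],[50,-17.1,6.4,0,0,0,0],[50,-18.6,7,0,0,0,0],[50,-19.3,7.2,0,0,0,0],[50,-19.7,7.37,0,0,0,0],[50,-19.7,7.37,0,0,0,0],[50,-19.7,7.37,0,0,0,0],[50,-19.7,7.37,0,0,0,0],[50,-19.7,7.37,0,0,0,0]]

```text
time_s: 6.1
position: [0.5518, -0.1594, 0.1564]
eef_rot: [[0.29, 0.957, -0.001], [0.957, -0.29, 0.001], [0.0, -0.001, -1.0]]
wrist_force: [0.1, 0.7, -2.1]
opening: 0.0545
grip_force: 63.8
```

```bash
python3 -c "
from h import *
for n,x,y,w,h in(('scene',190,60,100,125),('top',250,150,100,125)):
    im=arm.read_camera(n);np.save(n+'1.npy',im);globals()[n]=cv2.resize(im[y:y+h,x:x+w,::-1],(400,500),interpolation=cv2.INTER_CUBIC)
cv2.imwrite('pics/over.png',np.hstack([scene,top]))
goto([.553,-.1605,.16],-16.9)"
```

```text
t 6.2 pos [ 0.552  -0.1597  0.1567] yaw -16.88 tilt [-0.0002  0.0002] shift [-0.02  0.05 -0.13] turn [-0. -0.  0.] F [ 0.1 -0.6 -2.8] open 0.0544 grip 63.8
```

View pics/over.png

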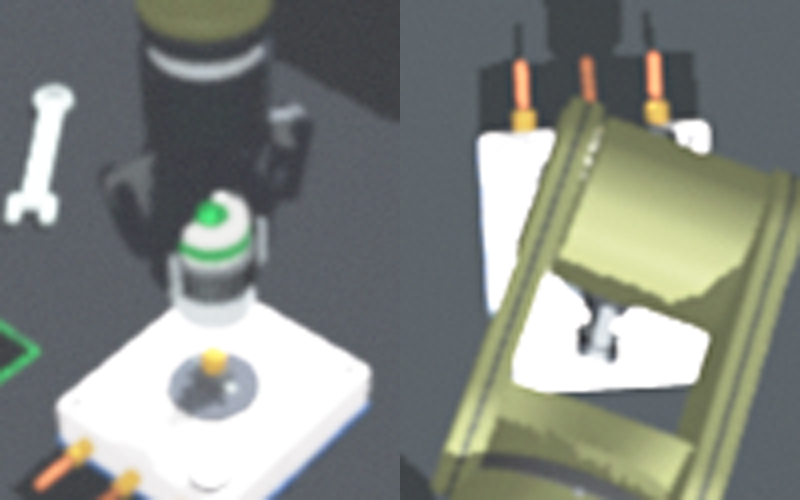

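The left view shows the cell upright in the fingers over the port, with the green dot at (211,213) in the crop. The top view is blocked by the arm. I'll check the cell's axis against the seat in this one view.

```bash
python3 -c "
from h import *
print(plane('scene',((211.5)/4-.5+190,213.5/4-.5+60),.2014))
goto([.553,-.1605,.094],-16.9)"
```

```text
[ 0.5515 -0.1612  0.2014]
t 6.2 pos [ 0.552  -0.1597  0.1567] yaw -16.88 tilt [-0.0002  0.0002] shift [-0.02  0.05  2.51] turn [-0. -0.  0.] F [ 0.1 -0.6 -2.8] open 0.0544 grip 63.8
```

Emit:
arm_command:
  deltas:
    - [[50,0,0.05,0.5,0,0,0],[50,0,0.05,1.2,0,0,0],[50,0,0.05,1.8,0,0,0],[50,0,0.05,2.1,0,0,0],[50,0,0.05,2.3,0,0,0],[50,0,0.05,2.4,0,0,0],[50,0,0.05,2.5,0,0,0],[50,0,0.05,2.5,0,0,0],[50,0,0.05,2.5,0,0,0]]

```text
time_s: 6.95
position: [0.5537, -0.1615, 0.095]
eef_rot: [[0.292, 0.956, 0.001], [0.956, -0.292, -0.0], [-0.0, 0.001, -1.0]]
wrist_force: [-0.3, -0.4, -1.3]
opening: 0.0543
grip_force: 63.8
```

```bash
python3 -c "
from h import *
goto([.553,-.1605,.089],-16.9)"
```

```text
t 6.95 pos [ 0.5537 -0.1615  0.095 ] yaw -16.98 tilt [ 0.0011 -0.0004] shift [ 0.03 -0.04  0.24] turn [ 0.01  0.   -0.02] F [-0.3 -0.4 -1.3] open 0.0543 grip 63.8
```

Emit:
arm_command:
  deltas:
    - [[50,0,-0.03,0.08,0,0,0],[50,0,-0.03,0.14,0,0,0],[50,0,-0.03,0.2,0,0,0],[50,0,-0.03,0.26,0,0,0],[50,0,-0.03,0.26,0,0,0],[50,0,-0.03,0.26,0,0,0]]

```text
time_s: 7.45
position: [0.5528, -0.1614, 0.0895]
eef_rot: [[0.292, 0.956, 0.0], [0.956, -0.292, -0.0], [-0.0, 0.0, -1.0]]
wrist_force: [-4.6, 1.7, 5.6]
opening: 0.0544
grip_force: 64.9
```

```bash
python3 -c "
from h import *
goto([.553,-.1605,.089],-16.9)"
```

```text
t 7.45 pos [ 0.5528 -0.1614  0.0895] yaw -16.98 tilt [ 0.0002 -0.0003] shift [ 0.04 -0.    0.02] turn [ 0.    0.   -0.02] F [-4.6  1.7  5.6] open 0.0544 grip 64.9
```

Emit:
arm_command:
  deltas:
    - [[50,0,-0.04,0.03,0,0,0.4],[50,0,-0.04,0.05,0,0,0.8],[50,0,-0.04,0.05,0,0,1.2],[50,0,-0.04,0.05,0,0,1.6],[50,0,-0.04,0.05,0,0,2.0],[50,0,-0.04,0.05,0,0,2.4],[50,0,-0.04,0.05,0,0,2.8],[50,0,-0.04,0.05,0,0,3.2],[50,0,-0.04,0.05,0,0,3.6],[50,0,-0.04,0.05,0,0,4.0]]

```text
time_s: 8.28
position: [0.5528, -0.1616, 0.0894]
eef_rot: [[0.603, 0.798, 0.003], [0.798, -0.603, -0.001], [0.0, 0.003, -1.0]]
wrist_force: [-2.0, 0.1, 7.9]
opening: 0.0543
grip_force: 64.7
```

```bash
python3 -c "
from h import *
goto([.5525,-.1605,.089],-16.9);print(arm.observe()['moment'])"
```

```text
t 8.28 pos [ 0.5528 -0.1616  0.0894] yaw -37.06 tilt [ 0.0027 -0.0015] shift [ 0.03 -0.04  0.02] turn [ 0.04  0.   -4.03] F [-2.   0.1  7.9] open 0.0543 grip 64.7
[0.18014672 0.55371979 0.111676  ]
```

Emit:
arm_command:
  deltas:
    - [[50,0,0,0.02,0,0,0.4],[50,0,0,0.02,0,0,0.8],[50,0,0,0.02,0,0,1.2],[50,0,0,0.02,0,0,1.6],[50,0,0,0.02,0,0,2.0],[50,0,0,0.02,0,0,2.4],[50,0,0,0.02,0,0,2.8],[50,0,0,0.02,0,0,3.2],[50,0,0,0.02,0,0,3.6],[50,0,0,0.02,0,0,4.0]]

```text
time_s: 9.12
position: [0.5527, -0.1616, 0.0893]
eef_rot: [[0.839, 0.544, 0.002], [0.544, -0.839, -0.001], [0.001, 0.002, -1.0]]
wrist_force: [-5.1, 0.6, 10.4]
opening: 0.0544
grip_force: 65.0
```

```bash
python3 -c "
from h import *
goto([.5525,-.1605,.089],-16.9);print(arm.observe()['moment'])"
```

```text
t 9.12 pos [ 0.5527 -0.1616  0.0893] yaw -57.05 tilt [ 0.002  -0.0014] shift [ 0.02 -0.04  0.01] turn [ 0.03 -0.   -8.03] F [-5.1  0.6 10.4] open 0.0544 grip 65.0
[0.31733584 0.88913313 0.13077238]
```

Emit:
arm_command:
  deltas:
    - [[50,-0.02,0,0,0,0,0.4],[50,-0.02,0,0,0,0,0.8],[50,-0.02,0,0,0,0,1.2],[50,-0.02,0,0,0,0,1.6],[50,-0.02,0,0,0,0,2.0],[50,-0.02,0,0,0,0,2.4],[50,-0.02,0,0,0,0,2.8],[50,-0.02,0,0,0,0,3.2],[50,-0.02,0,0,0,0,3.6],[50,-0.02,0,0,0,0,4.0]]

```text
time_s: 9.95
position: [0.5527, -0.1616, 0.0889]
eef_rot: [[0.975, 0.224, 0.004], [0.224, -0.975, -0.001], [0.003, 0.002, -1.0]]
wrist_force: [-2.2, 2.2, 6.7]
opening: 0.0544
grip_force: 64.7
```

```bash
python3 -c "
from h import *
goto([.5525,-.1605,.089],-16.9);print(arm.observe()['moment'])"
```

```text
t 9.95 pos [ 0.5527 -0.1616  0.0889] yaw -77.07 tilt [ 0.0035 -0.0012] shift [ 0.   -0.04 -0.  ] turn [  0.04  -0.02 -12.03] F [-2.2  2.2  6.7] open 0.0544 grip 64.7
[0.25434503 0.32669432 0.14239818]
```

Emit:
arm_command:
  deltas:
    - [[50,0,0,0.03,0,0,0.3],[50,0,0,0.03,0,0,0.6],[50,0,0,0.03,0,0,0.9],[50,0,0,0.03,0,0,1.2]]

```text
time_s: 10.28
position: [0.552, -0.1614, 0.0871]
eef_rot: [[0.993, 0.121, 0.002], [0.121, -0.993, -0.001], [0.002, 0.001, -1.0]]
wrist_force: [-0.4, 0.6, 4.3]
opening: 0.0544
grip_force: 64.4
```

```bash
python3 -c "
from h import *
goto([.5525,-.1605,.089],-16.9);print(arm.observe()['moment'])"
```

```text
t 10.28 pos [ 0.552  -0.1614  0.0871] yaw -83.07 tilt [ 0.0021 -0.0007] shift [ 0.02 -0.03 -0.08] turn [ 2.000e-02 -1.000e-02 -1.323e+01] F [-0.4  0.6  4.3] open 0.0544 grip 64.4
[0.15513188 0.23499463 0.02632851]
```

It dropped: z fell 1.8 mm and the lateral force and torque went to near zero. Push down in steps, turning slightly towards the keyway's middle.

Emit:
arm_command:
  deltas:
    - [[50,0,0,0.04,0,0,0.3],[50,0,0,0.08,0,0,0.5],[50,0,0,0.12,0,0,0.5],[50,0,0,0.16,0,0,0.5],[50,0,0,0.2,0,0,0.5],[50,0,0,0.24,0,0,0.5],[50,0,0,0.26,0,0,0.5],[50,0,0,0.26,0,0,0.5]]

```text
time_s: 10.95
position: [0.5521, -0.1613, 0.0805]
eef_rot: [[0.997, 0.079, 0.002], [0.079, -0.997, -0.0], [0.002, 0.0, -1.0]]
wrist_force: [-2.0, 2.1, 7.8]
opening: 0.0545
grip_force: 64.4
```

```bash
python3 -c "
from h import *
goto([.552,-.1614,.0803],-86);print(arm.observe()['moment'])"
```

```text
t 10.95 pos [ 0.5521 -0.1613  0.0805] yaw -85.48 tilt [ 0.002  -0.0003] shift [-0.    0.    0.01] turn [ 0.01 -0.02  0.1 ] F [-2.   2.1  7.8] open 0.0545 grip 64.4
[0.3934358  0.36443461 0.03543598]
```

Emit:
arm_command:
  deltas:
    - [[50,0,0,0.03,0,0,0],[50,0,0,0.06,0,0,0],[50,0,0,0.09,0,0,0],[50,0,0,0.09,0,0,0],[50,0,0,0.09,0,0,0],[50,0,0,0.09,0,0,0]]

```text
time_s: 11.45
position: [0.5521, -0.1614, 0.0803]
eef_rot: [[0.997, 0.079, 0.001], [0.079, -0.997, -0.0], [0.001, 0.0, -1.0]]
wrist_force: [-8.4, 4.2, 18.1]
opening: 0.0544
grip_force: 65.9
```

```bash
python3 -c "
from h import *
goto([.552,-.1614,.0803],-86)
im=arm.read_camera('scene');cv2.imwrite('pics/end.png',cv2.resize(im[80:190,190:290,::-1],(500,550),interpolation=cv2.INTER_CUBIC))"
```

```text
t 11.45 pos [ 0.5521 -0.1614  0.0803] yaw -85.48 tilt [ 0.0014 -0.0003] shift [-0.01  0.   -0.  ] turn [ 0.   -0.02  0.1 ] F [-8.4  4.2 18.1] open 0.0544 grip 65.9
```

View pics/end.png

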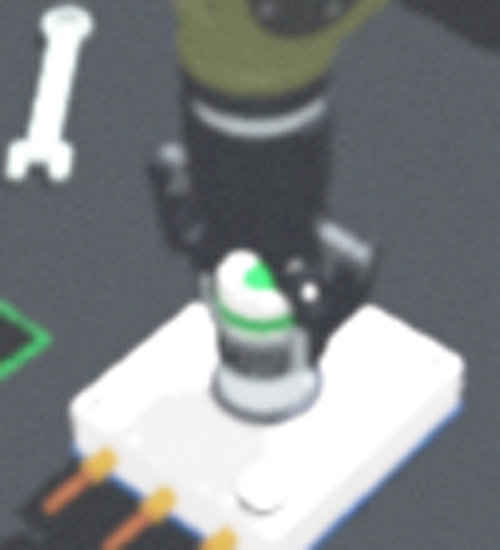

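The picture shows the skirt flat on the seat (around (265,395)), with the collar in the fingers. Pushing further gave a hard stop at TCP z 0.0803, which is the home height, so I'm handing in.

```bash
python3 -c "
from station import arm
print(arm.hand_in())"
```

```text
the job is handed in; nothing more can be done
None
```

I handed the job in with the fresh cell keyed over the port's pins and pushed down to a hard stop at the fully-home height, still held by the gripper, at about 11.5 s; the hand-in returned no verdict.

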